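# Push the cam-arm coupling onto the feed adaptor and lock both arms

### The arm

A 6-joint arm with a two-finger parallel gripper is mounted at the origin on the work surface. World frame = base frame: x ahead of the robot, y to its left, z up, the work surface at z = 0. Lengths are in mm, angles in rad, forces in N, time in s.
With the tool pointing down it reaches from about 400 to 925 mm from the base axis. Payload 12.5 kg.
Tool frame: the origin (TCP) lies at the very end of the fingers, on their centre line; the grasp point (between the pads) lies 19 mm behind it; x points along the fingers, y is the direction in which the jaws open and shut, and the axes are right-handed (so a half turn about x gives the same grasp; the last joint's range is limited). The gripper opens to 95 mm and grips with 3 to 60 N. Pads are 20 mm wide; open, the fingers measure 119 mm over their backs; the gripper's body (75 mm by 180 mm) begins 59 mm behind the grasp point.
Start: joints at [1.154, 0.491, 1.559, -0, 1.092, -0.106], TCP at [191.121, 595.079, 214.661] pointing down, gripper open.
Joint ranges: [-3.1, 3.1], [-0.84, 2.19], [0.05, 2.79], [-1.13, 4.28], [0.06, 2.93], [-2.69, 2.69]. Speed limits (rad/s): [2.22, 2.22, 2.79, 3.14, 3.14, 3.14].

### API

Orientations are given as [roll, pitch, yaw] about the fixed x, y, z axes, in that order (R = Rz(yaw) Ry(pitch) Rx(roll)).
In Python, from cell import env, optics, job gives the robot as it stands.
- The arm moves only by the shell command python3 -m handwheel 'ROWS' [OPENING]. ROWS is JSON, a list of rows, each an object with "travel": the shift along the world's x, y, z in mm, a list of three; "roll": the turn about the world's z in degrees. In form: [{"travel": [dx, dy, dz], "roll": roll}, ...]. A call has 1 to 8 rows; each row is the pose to reach, as a shift and turn from the pose commanded when the call began; what a row does not reach only later rows make up. A row lasts 1/10 s, in which the tool goes at most 50 mm and 8.59 degrees, less where a joint would pass 70% of its speed; a pose out of reach is approached as far as the arm can. A call with a gripper value outside its range is refused whole. OPENING is the closure, from -1 (fully open) to 1 (shut), set as the call begins (- or left out, the last holds). The fingers move at their own pace and stop on an object; the grip force is fixed at half the most. Time passes only in rows, so rows that repeat a pose let the fingers close. It gives the time, the measured TCP pose, the force and the opening at its end, in the units of the state.
- env.state(): the state, without advancing time (a new reading comes with each control period).
- optics.read_camera(name): name is "side" or "top" or "wrist"; returns the picture (384x512x3 uint8, red, green, blue); there is no depth.
- optics.camera_params(name): a dict with "fx", "fy", "cx", "cy" (pixels), "k1" (the pictures are not rectified: a ray, as slopes to the right and down, at radius r is drawn at 1 + k1 r^2 times it, then the intrinsics apply), "world_from_camera" (4x4, takes a point from camera to world coordinates). Camera axes: x right, y up, looking along -z (the intrinsics and any distortion apply to the point x, -y, -z); pixel columns grow to the right and rows downward; lengths in mm; the calibration is good to about 2 mm. A picture is of the moment at which its call begins: read the wrist's pose just before it. camera_params takes no time and is no camera call; for the wrist camera it gives the pose at the moment of the call.
- job.job_done(): hands the job in, once; it reports no verdict.
The state is a dict: "t": time; "joints": joint angles; "qvel": joint speeds; "tau": joint torques, N m; "eef_pos": TCP position; "tcp_rot": TCP orientation; "ft_force": force on the tool from outside, world axes, zero at the start; "moment": the same for the moment, N m; "opening": opening from 0.0 (shut) to 1.0 (fully open).
Only numpy, scipy, OpenCV 4.12 (cv2) and the standard library are available. Lean on these libraries where they do the work, as an engineer would, in place of code of your own. Each camera call takes 0.05 s, during which the arm holds its last target.

### The job

Set the coupling mouth-down over the grooved adaptor and push it fully home past its tight seal, firmly but without ramming it. Then swing its two cam arms down to their stops, one after the other, without forcing them, and let go. Leave the bottle, the spanner and the spare seal where they are.

Things in the scene. Friction and masses are not known exactly. Their poses are not given: they have to be found in the camera images.
- adaptor: Fixed base of the upright steel feed adaptor: flange 90 mm across, 12 mm high, with a sleeve 46 mm across up to 40 mm. Origin: centre of its underside on the table, z up. From the sleeve rises the adaptor's stub; heights when at rest: pipe 34 mm across; a collar 40 mm across at 64-70 mm; the groove, 34 mm across, at 70-94 mm; above it a nose 45.5 mm across at 94-118 mm.
- adaptor_top (a point): Centre of the stub's flat top, 122 mm above the table at rest; the nose tapers from 45.5 mm across, 4 mm below, to 37.5 mm here. Four springy rubber lobes stand out of the nose 23 mm below this point, to 51 mm across. The stub floats on a spring: under a downward push it sinks about 1 mm per 1.2 N, at most 14 mm, and comes back up.
- coupling: Loose aluminium coupling, about 0.39 kg with its two arms, standing mouth down on the table. Origin: centre of its mouth rim, z up along its axis. Round cup 60 mm outside, 60 mm high, with a bore 48 mm across and 52 mm deep. It may be turned to any yaw on the adaptor. Its cams catch the groove cleanly only when it is home.
- coupling_boss (a point): Centre of the flat top of the coupling, 82 mm above its mouth rim. A solid square boss, 34 mm wide (sides along the coupling's x and y), stands on the cup from 60 to 82 mm above the rim: the place to grip it (across its y, clear of the arms) and, gripper closed, to press it down.
- coupling_in (a point): Centre of the inside of the cup's top, 52 mm above the rim. Set over the stub, the coupling first rests on the seal lobes, this point about 33 mm above adaptor_top. A straight push of about 5 to 15 N, while the floating stub sinks under it, takes it on over the lobes until the two points meet: home. The seal's friction then keeps it there.
- lever_p (a joint): Swing of the cam arm on the coupling's +x side, rad. 0: open, the arm points outward and 60 degrees up; grows as it swings outward and down; 2.09: at its stop, pointing outward and 60 degrees down, its cam in the groove. Stiff hinge, stays where left (2 to 3 N at the arm's end). Flat bar 18 mm wide, 6 mm thick, 65 mm from pin to end, then a thin ring of 18 mm (look only).
- lever_n (a joint): The same for the cam arm on the coupling's -x side: same size, same values, mirrored.
- lever_p_pin (a point): Hinge pin of the +x arm, on its centre line: 34 mm from the coupling's axis, 18 mm above its mouth rim. The pin's axis lies along the coupling's y.
- lever_p_end (a point): End of the +x arm: centre of the bar's end, 65 mm from the pin.
- lever_n_pin (a point): Hinge pin of the -x arm, as on the other side.
- lever_n_end (a point): End of the -x arm, 65 mm from its pin.
- bottle: Bystander: white plastic bottle, 48 mm across, 100 mm tall, upright; origin at the centre of its underside.
- spanner: Bystander: steel spanner 150 mm long lying on the table along its x axis; origin under its middle.
- spare_seal: Bystander: flat black rubber ring, 52 mm across, 8 mm high, lying on the table; origin at the centre of its underside.
Not all that is in view belongs to the job. Of the things like the adaptor, leave any that is pink, purple or red; of the rest the larger one is meant.

How it is judged (in metres and radians):
On the way, in this order (a step that is already met when the one before it is completed fails the run):
1. the coupling is fully home on the adaptor (inside top within 4 mm of the stub's top), straight, both cam arms still open (distance between coupling_in and adaptor_top below 0.004 m and angle between coupling's own z axis and vertical below 0.09 rad and value of joint each of lever_p, lever_n below 1.2 rad), for 0.2 s.
2. one cam arm is down at its stop (within 0.2 rad) while the other is still open (((value of joint lever_p above 1.89 rad and value of joint lever_n below 1.2 rad) or (value of joint lever_n above 1.89 rad and value of joint lever_p below 1.2 rad))), for 0.2 s.
At the end, for the whole second after the job is handed in: The coupling is home on the adaptor (the inside of its top within 4 mm of the stub's top, tilted less than 5 degrees), both cam arms are down within 0.2 rad of their stops, and all is at rest (distance between coupling_in and adaptor_top below 0.004 m and angle between coupling's own z axis and vertical below 0.09 rad and value of joint each of lever_p, lever_n above 1.89 rad and linear speed of coupling below 0.02 m/s); the robot touches nothing.
It fails at once if the coupling is rammed or its arms forced: more than 120 N between coupling and adaptor (contact force between coupling and adaptor above 120 N).
It fails at once if the bottle is shifted more than 40 mm or tipped (distance of bottle from where it was at the start of the episode above 0.04 m or angle between bottle's own z axis and vertical above 0.5 rad).
It fails at once if the spanner is shifted more than 40 mm (distance of spanner from where it was at the start of the episode above 0.04 m).
It fails at once if the spare seal is shifted more than 40 mm (distance of spare_seal from where it was at the start of the episode above 0.04 m).
It also fails if it takes over 72 s, if anything falls off the work surface, if the arm or the gripper's body presses on something with over 40 N, if the wrist force passes 120 N, or if a joint passes its speed limit or range.

## Working session

There is one attempt and no reset: what is moved stays moved. The work goes in short steps, Python scripts to look and compute and a shell command to move; the robot and the scene stay as the last step left them, time stands still between calls to the robot, and variables do not carry over. Pictures are saved under pics/ and viewed, and the job is handed in when it is done.

```bash
ls; mkdir -p pics; python3 - <<'E'
from cell import env, optics, job
import cv2
print(env.state())
for n in ["side","top","wrist"]:
    p=optics.camera_params(n); print(n,p)
    im=optics.read_camera(n); cv2.imwrite(f"pics/{n}0.png",im[:,:,::-1])
E
```

```text
pics
{'t': 0.0, 'joints': array([ 1.15438628e+00,  4.91565990e-01,  1.55942408e+00,  4.82245208e-06,
        1.09168607e+00, -1.05587539e-01]), 'qvel': array([ 1.02628423e-03, -2.94503844e-05,  5.37771107e-04, -1.12498974e-03,
        6.13359620e-04, -7.55165457e-04]), 'tau': array([ 1.08763204e-03, -6.12656236e+01, -2.58186901e+01,  6.93538575e-02,
        4.82051005e-02, -1.02196491e-04]), 'eef_pos': array([191.02847503, 594.85198588, 214.0664853 ]), 'tcp_rot': array([-1.68033134,  1.56971283, -1.99115607]), 'ft_force': array([-0.03842805,  0.03498861,  0.71625474]), 'moment': array([ 0.01807306, -0.03903753, -0.02889796]), 'opening': 0.9999828154148}
side {'fx': 379.76083168155407, 'fy': 379.76083168155407, 'cx': 255.80660061714, 'cy': 189.62603002210147, 'k1': 0.002161973801629129, 'world_from_camera': array([[ 6.75076093e-01,  4.00994331e-01, -6.19254241e-01,
         7.84277346e+01],
       [-7.37581197e-01,  3.84700752e-01, -5.54958835e-01,
        -4.42220461e+02],
       [ 1.56922252e-02,  8.31389727e-01,  5.55468159e-01,
         5.61059177e+02],
       [ 0.00000000e+00,  0
[... 358 characters left out ...]
4,
         4.32840756e+01],
       [ 4.71453783e-03,  1.77608084e-01,  9.84090007e-01,
         1.17702098e+03],
       [ 0.00000000e+00,  0.00000000e+00,  0.00000000e+00,
         1.00000000e+00]])}
wrist {'fx': 265.0209878724741, 'fy': 265.0209878724741, 'cx': 252.7946735892785, 'cy': 194.97633698253713, 'k1': -0.033719591928235766, 'world_from_camera': array([[ 3.05667792e-01, -9.25626656e-01, -2.23119913e-01,
         1.28537803e+02],
       [ 9.52138025e-01,  2.97308912e-01,  7.09971310e-02,
         6.14292503e+02],
       [ 6.18701576e-04, -2.34142489e-01,  9.72202094e-01,
         3.82438602e+02],
       [ 0.00000000e+00,  0.00000000e+00,  0.00000000e+00,
         1.00000000e+00]])}
```

View pics/side0.png

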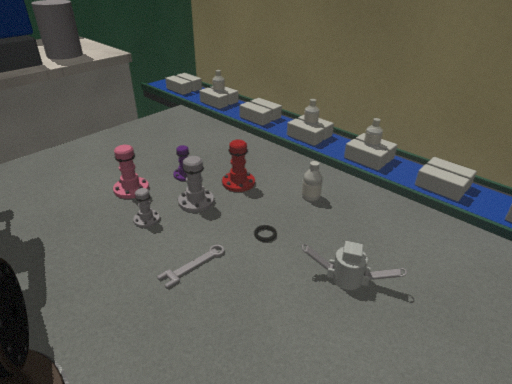

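View pics/top0.png

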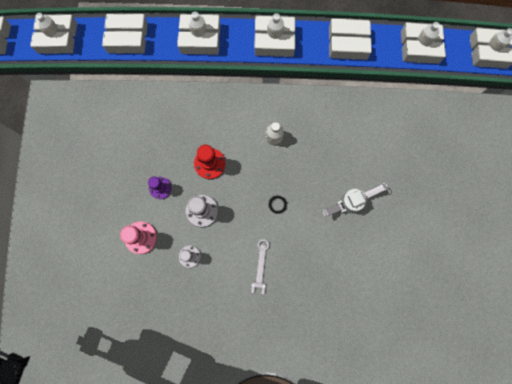

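View pics/wrist0.png

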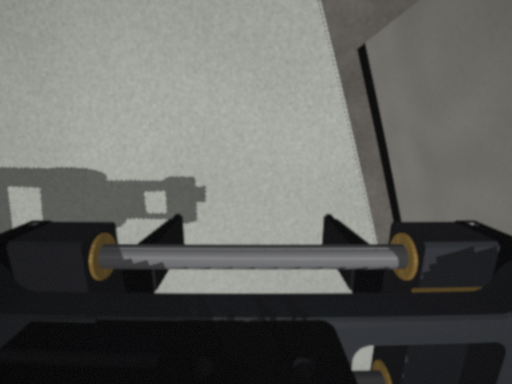

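Adaptor look-alikes, by pixel in the top view: pink (138,237), purple (159,187), red (209,160), small grey (190,256) and large grey (202,210). Leaving out pink, purple and red, the larger of the two greys at (202,210) is the adaptor; in the side view it is at (196,183). The coupling is at top (355,200) and side (350,265). The wrist view shows only bare table. I'll crop closer to check the choice.

```bash
cat > h.py <<'E'
from cell import env, optics, job
import cv2, numpy as np
def grab(n,name=None):
    p=optics.camera_params(n); im=optics.read_camera(n)[:,:,::-1].copy()
    if name: cv2.imwrite(f"pics/{name}.png",im)
    return im,p
def ray(p,u,v):
    K=np.array([[p['fx'],0,p['cx']],[0,p['fy'],p['cy']],[0,0,1.]])
    q=cv2.undistortPoints(np.array([[[u,v]]],float),K,np.array([p['k1'],0,0,0.]))[0,0]
    T=p['world_from_camera']; d=T[:3,:3]@np.array([q[0],-q[1],-1]); return T[:3,3],d/np.linalg.norm(d)
def onz(p,u,v,z):
    o,d=ray(p,u,v); return o+d*(z-o[2])/d[2]
def proj(p,X):
    T=p['world_from_camera']; c=T[:3,:3].T@(np.array(X,float)-T[:3,3]); x,y=c[0]/-c[2],-c[1]/-c[2]; s=1+p['k1']*(x*x+y*y)
    return np.array([p['fx']*x*s+p['cx'],p['fy']*y*s+p['cy']])
def tri(pa,ua,pb,ub):
    oa,da=ray(pa,*ua); ob,db=ray(pb,*ub)
    s=np.linalg.lstsq(np.stack([da,-db],1),ob-oa,rcond=None)[0]
    a,b=oa+s[0]*da,ob+s[1]*db; return (a+b)/2,np.linalg.norm(a-b)
def crop(im,x0,y0,x1,y1,f,name):
    cv2.imwrite(f"pics/{name}.png",cv2.resize(im[y0:y1,x0:x1],None,fx=f,fy=f,interpolation=cv2.INTER_CUBIC))
E
python3 - <<'E'
from h import *
t=cv2.imread('pics/top0.png'); s=cv2.imread('pics/side0.png')
a=cv2.resize(t[180:270,150:250],None,fx=4,fy=4,interpolation=cv2.INTER_CUBIC)
b=cv2.resize(t[160:250,310:410],None,fx=4,fy=4,interpolation=cv2.INTER_CUBIC)
cv2.imwrite('pics/ct.png',np.hstack([a,b]))
a=cv2.resize(s[145:235,130:230],None,fx=4,fy=4,interpolation=cv2.INTER_CUBIC)
b=cv2.resize(s[220:310,310:410],None,fx=4,fy=4,interpolation=cv2.INTER_CUBIC)
cv2.imwrite('pics/cs.png',np.hstack([a,b]))
E
```

```text
(no output)
```

View pics/ct.png

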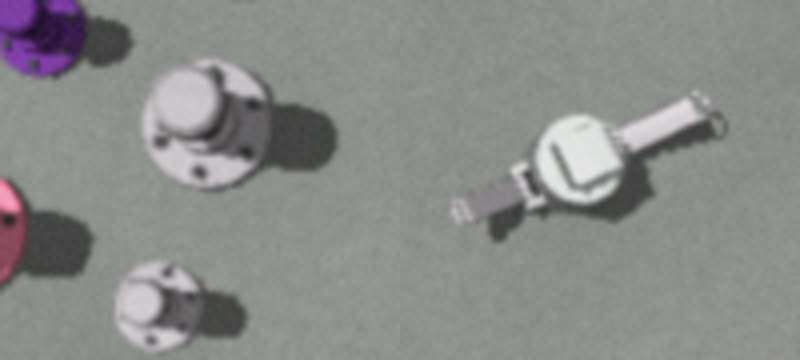

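View pics/cs.png

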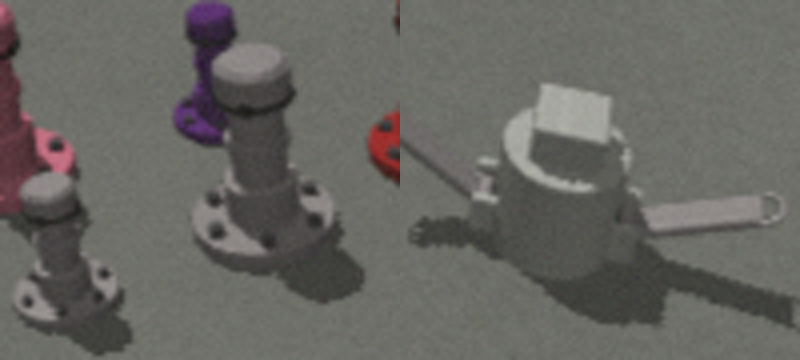

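The crop shows the large grey adaptor, with its nose at top about (197,206) and its flange about (202,211). The small grey one is clearly smaller. The coupling has its boss at top (355,199), with its arms along the diagonal. Now I'll measure.

```bash
python3 - <<'E'
from h import *
t=cv2.imread('pics/top0.png'); s=cv2.imread('pics/side0.png')
pt=optics.camera_params('top'); ps=optics.camera_params('side')
crop(t,325,170,395,230,10,'ctz'); crop(s,325,235,395,290,10,'csz')
# flange ellipse, top view
for nm,im,p,roi in (('top',t,pt,(180,185,225,235)),('side',s,ps,(170,150,222,215))):
    x0,y0,x1,y1=roi; g=cv2.cvtColor(im[y0:y1,x0:x1],cv2.COLOR_BGR2HSV)
    m=((im[y0:y1,x0:x1].min(2)>128)).astype(np.uint8)
    cs,_=cv2.findContours(m,cv2.RETR_EXTERNAL,cv2.CHAIN_APPROX_NONE); c=max(cs,key=cv2.contourArea)
    e=cv2.fitEllipse(c); print(nm,cv2.contourArea(c),e[0][0]+x0,e[0][1]+y0,e[1:], onz(p,e[0][0]+x0,e[0][1]+y0,12))
print(onz(pt,201.5,210.5,12),onz(pt,197,205.5,122), onz(pt,197,205.5,121))
print(tri(pt,(197,205.7),ps,(193,145+62/4)))
print(tri(pt,(356.5,197.5),ps,(310+573/4-100,220+112/4)))
E
```

```text
top 1592.0 201.83563232421875 209.27659606933594 ((50.69541931152344, 53.456573486328125), 2.1100218296051025) [561.92374163 189.65889933  12.        ]
side 60.0 192.1062412261963 159.20052814483643 ((5.916270732879639, 13.516162872314453), 85.07130432128906) [679.60578587 350.36236071  12.        ]
[558.47412685 190.42082725  12.        ] [556.18151695 188.52296087 122.        ] [556.32618084 188.66062533 121.        ]
(array([556.95195389, 187.89731332, 120.66286345]), np.float64(2.675983096961117))
(array([ 595.9356331 , -225.00029367,   80.0106593 ]), np.float64(0.19364000383748867))
```

View pics/ctz.png

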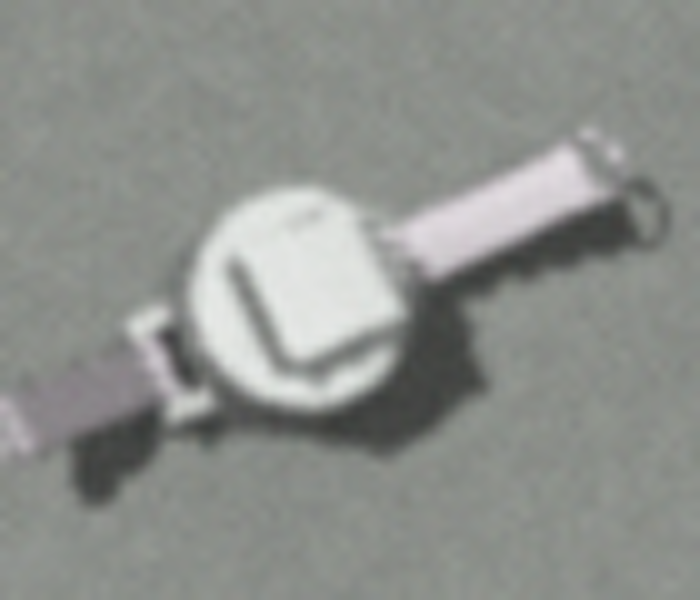

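View pics/csz.png

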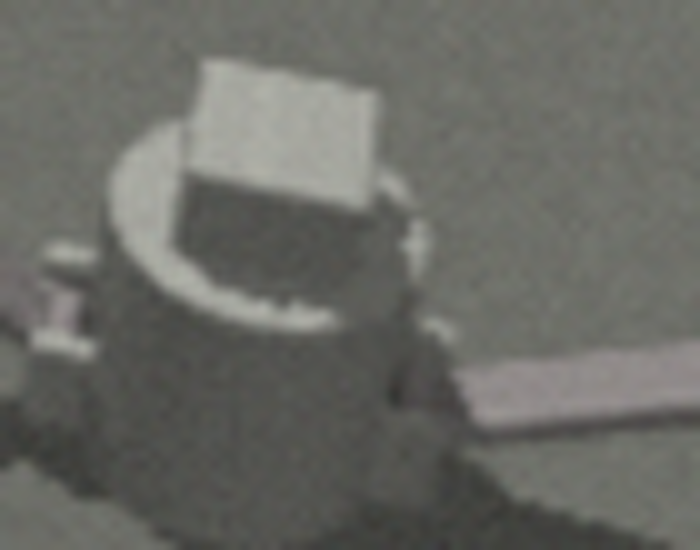

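```bash
python3 - <<'E'
from h import *
pt=optics.camera_params('top'); ps=optics.camera_params('side')
C=[]
for a,b in [(203,58),(380,93),(367,210),(187,180)]:
    C.append(onz(ps,325+a/10-.45,235+b/10-.45,82)[:2])
C=np.array(C);print(C,C.mean(0))
for i in range(4):
    d=C[(i+1)%4]-C[i];print(np.linalg.norm(d),np.degrees(np.arctan2(d[1],d[0])))
print('top cup',onz(pt,325+300/10-.45,170+298/10-.45,60))
for a,b in [(238,258),(290,362),(405,315)]:
    print('boss top corner',onz(pt,325+a/10-.45,170+b/10-.45,82))
# arm axis in top view: pin z=18, dirs
a=onz(pt,325+5/10-.45,170+428/10-.45,80);b=onz(pt,325+590/10-.45,170+170/10-.45,74)
d=b-a;print('arms',a,b,np.degrees(np.arctan2(d[1],d[0])))
E
```

```text
[[ 601.68023624 -203.22684898]
 [ 616.12511141 -232.80819683]
 [ 586.18242028 -246.95639224]
 [ 570.44410736 -218.92723275]] [ 593.60796882 -225.4796677 ]
32.9197594100163 -63.97326916666813
33.1170074902843 -154.70883722442866
32.145423862375225 119.3141170962032
34.959945619447694 26.685721109994528
top cup [ 594.18211137 -224.43455321   60.        ]
boss top corner [ 600.64671012 -202.7405412    82.        ]
boss top corner [ 573.29984189 -216.29720145   82.        ]
boss top corner [ 586.68868428 -247.17091792   82.        ]
arms [ 554.01871835 -141.19496547   80.        ] [ 628.84367184 -300.42814196   74.        ] -64.83079016369827
```

```bash
python3 - <<'E'
from h import *
from scipy.spatial.transform import Rotation as Ro
pt=optics.camera_params('top'); ps=optics.camera_params('side')
s=env.state(); R=Ro.from_euler('xyz',s['tcp_rot']).as_matrix(); print(R.round(3), s['t'])
y=R[:,1];print('tool y az',np.degrees(np.arctan2(y[1],y[0])))
for n,u,v in [('red',209.5,162.5),('purple',159.5,188),('pink',140,238),('small',190,256.5),('adapt',201.8,210.7),('bottle',276,138),('seal',278,204.5)]:
    print(n,onz(pt,u,v,10).round())
w=optics.camera_params('wrist')['world_from_camera']; print('cam in tool',R.T@(w[:3,3]-s['eef_pos']))
E
```

```text
[[-0.     0.306  0.952]
 [-0.001  0.952 -0.306]
 [-1.    -0.001 -0.   ]] 0.15
tool y az 72.19056859097286
red [697. 175.  10.]
purple [619. 313.  10.]
pink [477. 358.  10.]
small [431. 216.  10.]
adapt [558. 190.  10.]
bottle [775. -12.  10.]
seal [582. -21.  10.]
cam in tool [-168.29999316   -0.78629417  -65.48104297]
```

```bash
python3 -m handwheel '[{"travel":[40,-30,0],"roll":0},{"travel":[80,-60,10],"roll":-5},{"travel":[120,-90,20],"roll":-10},{"travel":[160,-125,30],"roll":-15},{"travel":[200,-160,35],"roll":-20},{"travel":[240,-195,35],"roll":-25},{"travel":[280,-230,35],"roll":-30},{"travel":[310,-265,35],"roll":-35}]' -1
```

```text
t: 0.95
eef_pos: [494.7, 337.2, 249.6]
tcp_rot: [1.811, 1.571, 0.886]
ft_force: [-0.1, -0.5, -0.8]
opening: 1.001
```

```bash
python3 -m handwheel '[{"travel":[12,-48,0],"roll":-2},{"travel":[24,-96,0],"roll":-4},{"travel":[36,-144,0],"roll":-6},{"travel":[46,-192,0],"roll":-8},{"travel":[56,-240,0],"roll":-10},{"travel":[66,-288,0],"roll":-11.7},{"travel":[74,-336,0],"roll":-11.7},{"travel":[82,-384,0],"roll":-11.7}]' && python3 -m handwheel '[{"travel":[4,-45,0],"roll":0},{"travel":[8,-90,-5],"roll":0},{"travel":[11,-130,-10],"roll":0},{"travel":[11,-160,-15],"roll":0},{"travel":[11,-171,-20],"roll":0},{"travel":[11,-171,-20],"roll":0},{"travel":[11,-171,-20],"roll":0}]'
python3 - <<'E'
from h import *
im,p=grab('wrist','w1'); print(env.state()['eef_pos'])
E
```

```text
t: 1.75
eef_pos: [575.2, -47.4, 249.6]
tcp_rot: [3.089, 1.571, 1.963]
ft_force: [0.5, 0.7, -0.4]
opening: 1.0
t: 2.45
eef_pos: [586.2, -215.3, 229.6]
tcp_rot: [-3.02, 1.57, 2.138]
ft_force: [-0.0, 0.4, -0.0]
opening: 1.001
[ 586.33385572 -215.03750471  229.88944454]
```

View pics/w1.png

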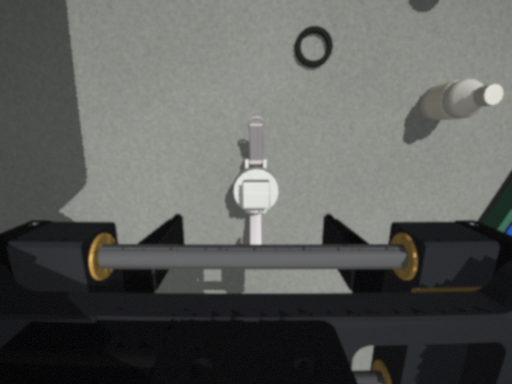

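The wrist view shows the coupling in line with the jaws: boss at about (256,194), arms vertical, spare seal (313,47) and bottle (460,100) both clear. Measuring the boss.

```bash
python3 - <<'E'
from h import *
from scipy.spatial.transform import Rotation as Ro
im=cv2.imread('pics/w1.png'); p=optics.camera_params('wrist')
crop(im,220,110,295,250,5,'w1z')
g=im.min(2); print(g[185:205:4,236:280:3])
s=env.state();R=Ro.from_euler('xyz',s['tcp_rot']).as_matrix();print(s['eef_pos'],np.degrees(np.arctan2(R[1,1],R[0,1])),R[:,0])
E
```

```text
[[218 179 165 222 223 222 222 222 221 222 221 210 222 219 159]
 [220 155 153 221 222 222 221 222 222 221 220 206 221 220 173]
 [220 147 153 223 224 224 225 224 224 224 224 208 220 221 178]
 [212 153 147 220 220 221 220 220 220 219 219 202 220 217 155]
 [160 160 145 218 220 220 220 219 219 219 219 199 218 188 143]]
[ 586.33385572 -215.03750471  229.88944454] 25.551023469141114 [ 1.52462314e-04  2.49712066e-04 -9.99999957e-01]
```

View pics/w1z.png

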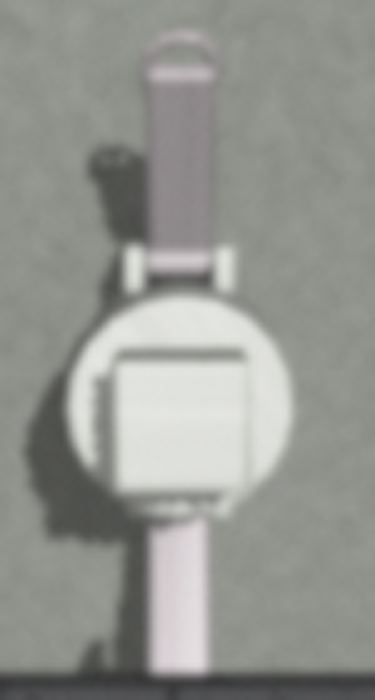

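```bash
python3 - <<'E'
from h import *
p=optics.camera_params('wrist')
f=lambda a,b,z:onz(p,220+(a+.5)/5-.5,110+(b+.5)/5-.5,z)
C=np.array([f(a,b,82)[:2] for a,b in [(116,358),(245,358),(246,494),(117,494)]])
print(C,C.mean(0))
for i in range(4):
    d=C[(i+1)%4]-C[i];print(np.linalg.norm(d),np.degrees(np.arctan2(d[1],d[0])))
E1=f(181,70,74); print('arm',E1, 'cup',f(181,408,60))
d=C.mean(0)-E1[:2];print(np.degrees(np.arctan2(d[1],d[0])))
E
```

```text
[[ 572.48351934 -214.72599977]
 [ 600.69602001 -201.23574403]
 [ 616.15905566 -231.88696928]
 [ 587.24145094 -245.70969964]] [ 594.14501149 -223.38960318]
31.271907424913653 25.555536536141474
34.33078911449933 -63.22981169297975
32.051454523743445 -154.45201443186758
34.318889882017885 115.46905607222651
arm [ 557.35570136 -146.75570502   74.        ] cup [ 594.46156335 -223.47107854   60.        ]
-64.3559322853391
```

```bash
python3 -m handwheel '[{"travel":[8,-9,-20],"roll":0},{"travel":[8,-9,-50],"roll":0},{"travel":[8,-9,-80],"roll":0},{"travel":[8,-9,-110],"roll":0},{"travel":[8,-9,-135],"roll":0},{"travel":[8,-9,-150],"roll":0},{"travel":[8,-9,-150],"roll":0},{"travel":[8,-9,-150],"roll":0}]'
```

```text
t: 3.3
eef_pos: [594.8, -225.0, 80.6]
tcp_rot: [0.745, 1.57, -0.38]
ft_force: [-0.3, -0.6, 1.1]
opening: 0.997
```

Positioned at (594.8,-225.0). I'll go down 17.5 mm more and close gently.

```bash
python3 -m handwheel '[{"travel":[0,0,-9],"roll":0},{"travel":[0,0,-17],"roll":0},{"travel":[0,0,-17.5],"roll":0},{"travel":[0,0,-17.5],"roll":0}]' && python3 -m handwheel '[{"travel":[0,0,0],"roll":0},{"travel":[0,0,0],"roll":0},{"travel":[0,0,0],"roll":0},{"travel":[0,0,0],"roll":0},{"travel":[0,0,0],"roll":0},{"travel":[0,0,0],"roll":0},{"travel":[0,0,0],"roll":0},{"travel":[0,0,0],"roll":0}]' 1
```

```text
t: 3.7
eef_pos: [594.2, -225.4, 62.0]
tcp_rot: [-2.828, 1.571, 2.329]
ft_force: [0.1, -0.3, 0.5]
opening: 1.002
t: 4.5
eef_pos: [594.2, -225.3, 62.1]
tcp_rot: [1.776, 1.571, 0.65]
ft_force: [-0.6, -0.2, -0.2]
opening: 0.385
```

```bash
python3 -m handwheel '[{"travel":[0,0,0],"roll":0},{"travel":[0,0,0],"roll":0},{"travel":[0,0,15],"roll":0},{"travel":[0,0,45],"roll":0},{"travel":[0,0,85],"roll":0},{"travel":[0,0,125],"roll":0},{"travel":[0,0,165],"roll":0},{"travel":[0,0,180],"roll":0}]' && python3 - <<'E'
from h import *
im,p=grab('side','s2'); crop(im,300,120,420,280,4,'s2z')
E
```

```text
t: 5.3
eef_pos: [594.7, -225.6, 247.2]
tcp_rot: [0.66, 1.565, -0.466]
ft_force: [1.2, -0.0, -4.6]
opening: 0.358
```

View pics/s2z.png

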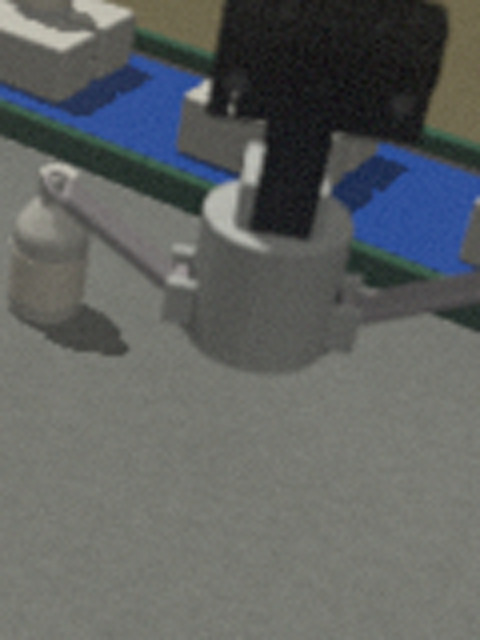

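Gripped upright and lifted, arms open. Next I'll swing towards the adaptor, turning -25 degrees, and stop short for a wrist look.

```bash
python3 -m handwheel '[{"travel":[-2,20,0],"roll":0},{"travel":[-6,60,0],"roll":-4},{"travel":[-11,105,0],"roll":-9},{"travel":[-17,150,0],"roll":-14},{"travel":[-23,195,0],"roll":-19},{"travel":[-29,235,0],"roll":-23},{"travel":[-34,265,0],"roll":-25},{"travel":[-36,285,0],"roll":-25}]' && python3 -m handwheel '[{"travel":[0,8,0],"roll":0},{"travel":[0,10,0],"roll":0},{"travel":[0,10,0],"roll":0},{"travel":[0,10,0],"roll":0}]' && python3 - <<'E'
from h import *
im,p=grab('wrist','w3')
from scipy.spatial.transform import Rotation as Ro
s=env.state();R=Ro.from_euler('xyz',s['tcp_rot']).as_matrix();print(s['eef_pos'],np.degrees(np.arctan2(R[1,1],R[0,1])))
for X in [(557,189,122),(557,189,12)]: print(proj(p,X))
E
```

```text
t: 6.15
eef_pos: [556.4, 62.4, 241.2]
tcp_rot: [-1.703, 1.568, 3.018]
ft_force: [0.8, -0.7, -5.0]
opening: 0.357
t: 6.55
eef_pos: [558.2, 68.9, 241.9]
tcp_rot: [-1.17, 1.57, -2.733]
ft_force: [-0.6, -1.0, -4.7]
opening: 0.356
[558.23736917  68.8144236  241.94431545] 0.4327498097445514
[252.78302368  75.7658927 ]
[252.86902093  91.57493062]
```

View pics/w3.png

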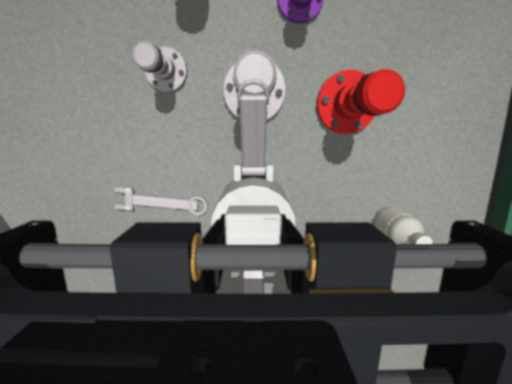

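The adaptor shows at nose (255,72), flange (254,87), partly under the held arm's ring. Red is at (380,92) and small grey at (150,58), both well aside.

```bash
python3 - <<'E'
from h import *
im=cv2.imread('pics/w3.png'); crop(im,210,35,300,135,7,'w3z')
E
```

```text
(no output)
```

View pics/w3z.png

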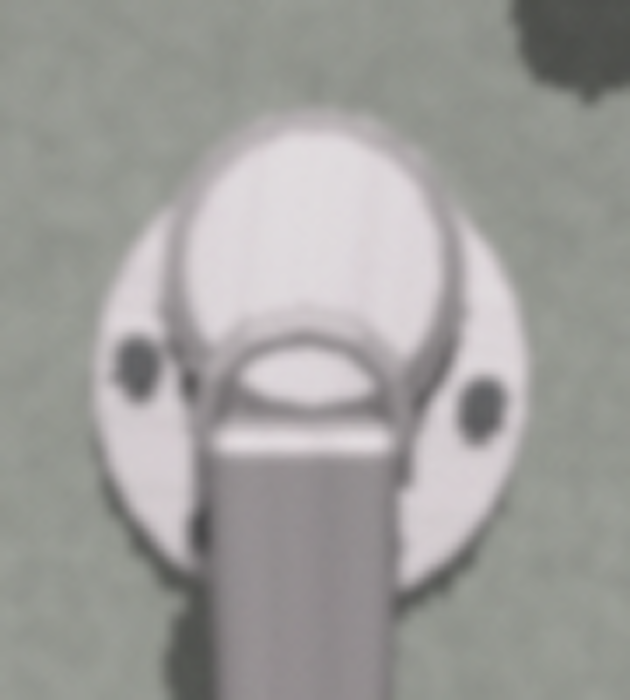

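```bash
python3 - <<'E'
from h import *
p=optics.camera_params('wrist')
f=lambda a,b,z:onz(p,210+(a+.5)/7-.5,35+(b+.5)/7-.5,z).round(1)
print('top',f(315.5,266,122),'w',f(186,266,122),f(445,266,122),f(315,128,122),f(312,408,122))
print('flange',f(97,385,12),f(528,385,12))
print(env.state()['eef_pos'])
E
```

```text
top [559. 192. 122.] w [540.2 191.9 122. ] [577.7 192.2 122. ] [558.7 210.5 122. ] [558.6 172.5 122. ]
flange [515.3 191.4  12. ] [602.6 192.1  12. ]
[558.23736917  68.8144236  241.94431545]
```

```bash
python3 -m handwheel '[{"travel":[0,30,0],"roll":0},{"travel":[0,70,0],"roll":0},{"travel":[0,100,0],"roll":0},{"travel":[0,118,-10],"roll":0},{"travel":[0,121,-25],"roll":0},{"travel":[0,121,-40],"roll":0},{"travel":[0,121,-48],"roll":0},{"travel":[0,121,-48],"roll":0}]' && python3 - <<'E'
from h import *
im,p=grab('side','s4'); crop(im,130,60,270,230,4.5 if 0 else 3,'s4z')
im2,_=grab('top','t4')
print(env.state()['eef_pos'],env.state()['ft_force'])
E
```

```text
t: 7.4
eef_pos: [558.1, 190.0, 193.2]
tcp_rot: [-1.306, 1.569, -2.869]
ft_force: [-0.5, -0.5, -5.0]
opening: 0.357
[558.62625059 190.20758018 194.58214921] [ 0.3251998  -0.74092406 -3.86642352]
```

View pics/s4z.png

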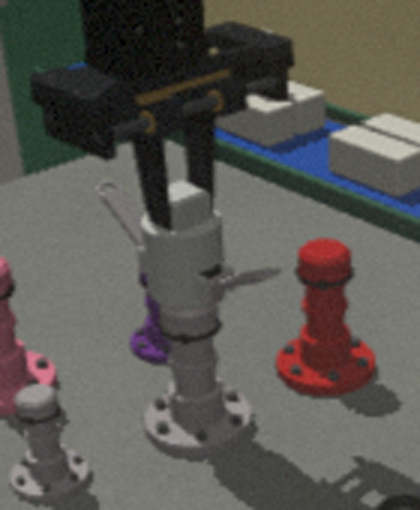

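The side view shows the coupling upright, centred over the nose and just above it. Going down slowly onto the seal, watching the force.

```bash
python3 -m handwheel '[{"travel":[0,0,-5],"roll":0},{"travel":[0,0,-10],"roll":0},{"travel":[0,0,-15],"roll":0},{"travel":[0,0,-20],"roll":0},{"travel":[0,0,-24],"roll":0},{"travel":[0,0,-24],"roll":0}]'; python3 -m handwheel '[{"travel":[0,0,-2],"roll":0},{"travel":[0,0,-4],"roll":0},{"travel":[0,0,-6],"roll":0},{"travel":[0,0,-6],"roll":0}]'
```

```text
t: 8.1
eef_pos: [558.0, 190.6, 169.5]
tcp_rot: [-1.388, 1.57, -2.95]
ft_force: [-0.1, 0.4, -3.8]
opening: 0.354
t: 8.5
eef_pos: [558.4, 190.8, 164.3]
tcp_rot: [2.135, 1.57, 0.573]
ft_force: [-0.9, 2.6, -3.1]
opening: 0.356
```

```bash
python3 -m handwheel '[{"travel":[0,0,-2],"roll":0},{"travel":[0,0,-4],"roll":0},{"travel":[0,0,-6],"roll":0},{"travel":[0,0,-6],"roll":0}]'; python3 -m handwheel '[{"travel":[0,0,-2],"roll":0},{"travel":[0,0,-4],"roll":0},{"travel":[0,0,-6],"roll":0},{"travel":[0,0,-6],"roll":0}]';python3 -m handwheel '[{"travel":[0,0,-2],"roll":0},{"travel":[0,0,-4],"roll":0},{"travel":[0,0,-6],"roll":0},{"travel":[0,0,-6],"roll":0}]'
```

```text
t: 8.9
eef_pos: [558.5, 190.9, 158.5]
tcp_rot: [1.996, 1.57, 0.434]
ft_force: [-1.0, 2.4, 6.5]
opening: 0.357
t: 9.3
eef_pos: [558.6, 191.0, 153.0]
tcp_rot: [2.044, 1.569, 0.482]
ft_force: [-2.5, 3.9, 10.6]
opening: 0.356
t: 9.7
eef_pos: [558.5, 191.0, 146.6]
tcp_rot: [2.064, 1.569, 0.502]
ft_force: [-1.0, 2.4, 6.4]
opening: 0.358
```

```bash
python3 -m handwheel '[{"travel":[0,0.5,-2],"roll":0},{"travel":[0,0.5,-4],"roll":0},{"travel":[0,0.5,-6],"roll":0},{"travel":[0,0.5,-6],"roll":0}]'; python3 -m handwheel '[{"travel":[0,0,-2],"roll":0},{"travel":[0,0,-4],"roll":0},{"travel":[0,0,-6],"roll":0},{"travel":[0,0,-6],"roll":0}]';python3 -m handwheel '[{"travel":[0,0,-2],"roll":0},{"travel":[0,0,-4],"roll":0},{"travel":[0,0,-4],"roll":0}]'
```

```text
t: 10.1
eef_pos: [558.6, 191.3, 140.6]
tcp_rot: [1.83, 1.569, 0.268]
ft_force: [-1.4, 2.3, 6.0]
opening: 0.353
t: 10.5
eef_pos: [558.6, 191.3, 134.6]
tcp_rot: [1.821, 1.569, 0.258]
ft_force: [-2.3, 2.0, 6.7]
opening: 0.357
t: 10.8
eef_pos: [558.7, 191.3, 130.7]
tcp_rot: [1.796, 1.569, 0.234]
ft_force: [-0.7, 2.3, 6.2]
opening: 0.354
```

```bash
python3 -m handwheel '[{"travel":[0,0,-2],"roll":0},{"travel":[0,0,-4],"roll":0},{"travel":[0,0,-4],"roll":0}]';python3 -m handwheel '[{"travel":[0,0,-2],"roll":0},{"travel":[0,0,-3],"roll":0},{"travel":[0,0,-3],"roll":0}]';python3 -m handwheel '[{"travel":[0,0,-1],"roll":0},{"travel":[0,0,-2],"roll":0},{"travel":[0,0,-2],"roll":0}]'
```

```text
t: 11.1
eef_pos: [558.7, 191.3, 126.7]
tcp_rot: [1.773, 1.569, 0.211]
ft_force: [-1.1, 2.0, 8.5]
opening: 0.358
t: 11.4
eef_pos: [558.7, 191.3, 124.0]
tcp_rot: [1.791, 1.569, 0.229]
ft_force: [-0.2, 1.5, 10.1]
opening: 0.355
t: 11.7
eef_pos: [558.7, 191.3, 122.2]
tcp_rot: [1.806, 1.569, 0.244]
ft_force: [-2.0, 1.4, 11.5]
opening: 0.354
```

```bash
python3 -m handwheel '[{"travel":[0,0,-1],"roll":0},{"travel":[0,0,-2],"roll":0},{"travel":[0,0,-2],"roll":0}]';python3 -m handwheel '[{"travel":[0,0,-0.7],"roll":0},{"travel":[0,0,-1.5],"roll":0},{"travel":[0,0,-1.5],"roll":0}]'
```

```text
t: 12.0
eef_pos: [558.7, 191.3, 120.4]
tcp_rot: [1.792, 1.569, 0.23]
ft_force: [-1.9, 1.0, 13.1]
opening: 0.356
t: 12.3
eef_pos: [558.7, 191.3, 119.0]
tcp_rot: [1.794, 1.569, 0.232]
ft_force: [-2.5, 1.2, 15.5]
opening: 0.355
```

```bash
python3 -m handwheel '[{"travel":[0,0,2],"roll":0},{"travel":[0,0,4],"roll":0},{"travel":[0,0,6],"roll":0},{"travel":[0,0,8],"roll":0},{"travel":[0,0,10],"roll":0},{"travel":[0,0,10],"roll":0}]';python3 -m handwheel '[{"travel":[0,0,0],"roll":0},{"travel":[0,0,0],"roll":0},{"travel":[0,0,0],"roll":0},{"travel":[0,0,0],"roll":0},{"travel":[0,0,0],"roll":0},{"travel":[0,0,0],"roll":0}]' -1; python3 - <<'E'
from h import *
im,p=grab('side','s5'); crop(im,130,60,270,230,3,'s5z')
E
```

```text
t: 12.9
eef_pos: [558.7, 191.3, 128.3]
tcp_rot: [1.833, 1.569, 0.27]
ft_force: [0.9, 2.4, 4.6]
opening: 0.353
t: 13.5
eef_pos: [557.8, 191.1, 127.2]
tcp_rot: [-1.336, 1.57, -2.898]
ft_force: [1.1, 0.1, -0.3]
opening: 0.803
```

View pics/s5z.png

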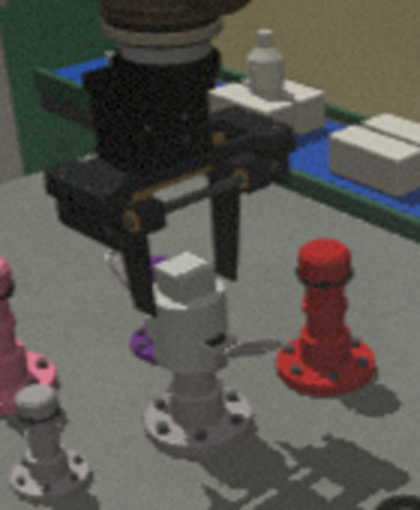

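```bash
python3 -m handwheel '[{"travel":[0,0,0],"roll":0},{"travel":[0,0,20],"roll":0},{"travel":[0,0,45],"roll":0},{"travel":[0,0,60],"roll":0},{"travel":[0,0,60],"roll":0}]';python3 -m handwheel '[{"travel":[0,0,0],"roll":0},{"travel":[0,0,0],"roll":0},{"travel":[0,0,0],"roll":0},{"travel":[0,0,0],"roll":0},{"travel":[0,0,0],"roll":0},{"travel":[0,0,0],"roll":0},{"travel":[0,0,0],"roll":0},{"travel":[0,0,0],"roll":0}]' 1; python3 - <<'E'
from h import *
im,p=grab('side','s6'); crop(im,145,80,255,220,5,'s6z')
im,pw=grab('wrist','w6')
for z in (122,140,145,148,150,152,155): print(z,proj(p,(558.5,191.3,z)).round(1))
E
```

```text
t: 14.05
eef_pos: [558.9, 191.3, 189.5]
tcp_rot: [1.771, 1.567, 0.209]
ft_force: [0.2, 0.2, 0.8]
opening: 1.002
t: 14.85
eef_pos: [558.2, 191.2, 187.7]
tcp_rot: [1.486, 1.571, -0.076]
ft_force: [-0.5, -0.0, -0.0]
opening: 0.384
122 [192.  159.3]
140 [191.4 152.6]
145 [191.2 150.6]
148 [191.1 149.5]
150 [191.  148.7]
152 [191. 148.]
155 [190.8 146.8]
```

View pics/s6z.png

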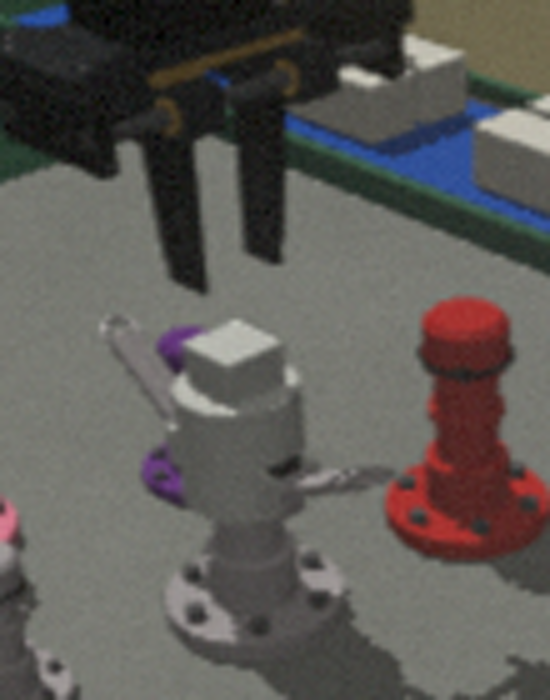

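View pics/w6.png

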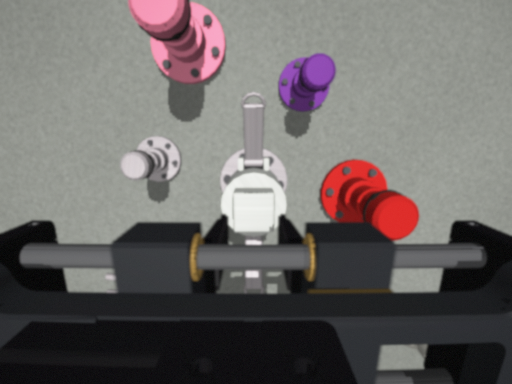

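Boss top is at about z 150 (expected 149 when home) and the coupling is upright. As a check I'll press once on the boss with the gripper closed.

```bash
python3 -m handwheel '[{"travel":[0,0,-10],"roll":0},{"travel":[0,0,-20],"roll":0},{"travel":[0,0,-30],"roll":0},{"travel":[0,0,-35],"roll":0},{"travel":[0,0,-35],"roll":0}]';python3 -m handwheel '[{"travel":[0,0,-2],"roll":0},{"travel":[0,0,-4],"roll":0},{"travel":[0,0,-6],"roll":0},{"travel":[0,0,-6],"roll":0}]';python3 -m handwheel '[{"travel":[0,0,-2],"roll":0},{"travel":[0,0,-4],"roll":0},{"travel":[0,0,-4],"roll":0}]'
```

```text
t: 15.45
eef_pos: [557.9, 191.0, 151.6]
tcp_rot: [-1.322, 1.569, -2.884]
ft_force: [-0.6, -0.5, 1.6]
opening: 0.005
t: 15.85
eef_pos: [558.3, 191.2, 147.0]
tcp_rot: [1.713, 1.57, 0.151]
ft_force: [-1.5, -0.7, 6.1]
opening: 0.004
t: 16.15
eef_pos: [558.3, 191.2, 143.4]
tcp_rot: [1.734, 1.57, 0.172]
ft_force: [-2.8, -1.1, 11.1]
opening: 0.003
```

```bash
python3 -m handwheel '[{"travel":[0,0,-1],"roll":0},{"travel":[0,0,-2],"roll":0},{"travel":[0,0,-2],"roll":0}]';python3 -m handwheel '[{"travel":[0,0,-1],"roll":0},{"travel":[0,0,-2],"roll":0},{"travel":[0,0,-2],"roll":0}]'
```

```text
t: 16.45
eef_pos: [558.3, 191.2, 141.8]
tcp_rot: [1.702, 1.57, 0.139]
ft_force: [-4.5, -1.5, 12.6]
opening: 0.006
t: 16.75
eef_pos: [558.3, 191.2, 140.0]
tcp_rot: [1.725, 1.569, 0.163]
ft_force: [-5.6, -0.9, 14.4]
opening: 0.005
```

```bash
python3 -m handwheel '[{"travel":[0,0,-1],"roll":0},{"travel":[0,0,-1.5],"roll":0},{"travel":[0,0,-1.5],"roll":0}]';python3 -m handwheel '[{"travel":[0,0,-0.5],"roll":0},{"travel":[0,0,-1],"roll":0},{"travel":[0,0,-1],"roll":0}]'
```

```text
t: 17.05
eef_pos: [558.3, 191.2, 138.7]
tcp_rot: [1.72, 1.569, 0.157]
ft_force: [-5.2, -2.1, 15.9]
opening: 0.005
t: 17.35
eef_pos: [558.4, 191.2, 138.2]
tcp_rot: [1.72, 1.569, 0.158]
ft_force: [-6.3, -2.2, 22.0]
opening: 0.005
```

The press bottomed at TCP z 138, exactly where a fully home coupling would stop, so it is home. Now the +y arm: lift, go in between the boss and the arm, then swing it out and down.

```bash
python3 -m handwheel '[{"travel":[0,0,5],"roll":0},{"travel":[0,0,15],"roll":0},{"travel":[0,0,30],"roll":0},{"travel":[0,20,32],"roll":0},{"travel":[0,40,32],"roll":0},{"travel":[0,44,20],"roll":0},{"travel":[0,44,5],"roll":0},{"travel":[0,44,0],"roll":0}]'; python3 - <<'E'
from h import *
im,p=grab('side','s7'); crop(im,145,80,255,220,5,'s7z')
E
```

```text
t: 18.15
eef_pos: [557.4, 234.6, 134.0]
tcp_rot: [-1.231, 1.568, -2.793]
ft_force: [-1.0, 0.2, -0.7]
opening: 0.003
```

View pics/s7z.png

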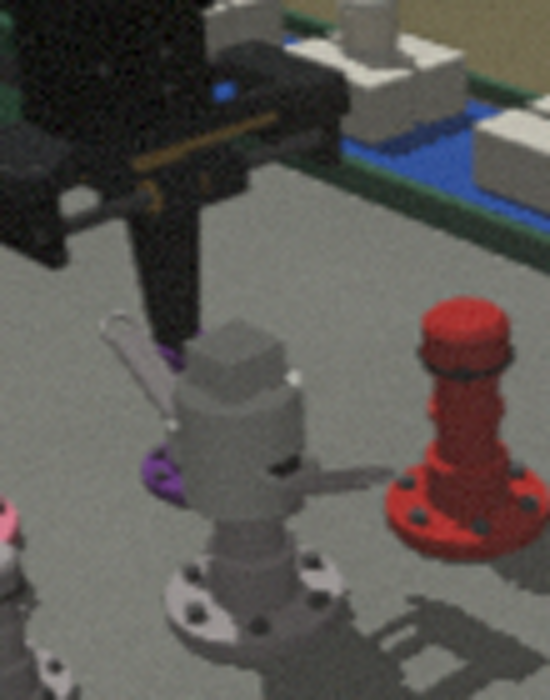

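The finger sits between the boss and the +y arm, in line with the bar. Pushing outward and down.

```bash
python3 -m handwheel '[{"travel":[0.5,3,-2],"roll":0},{"travel":[0.5,6,-4],"roll":0},{"travel":[0.5,9,-7],"roll":0},{"travel":[0.5,12,-11],"roll":0}]'; python3 -m handwheel '[{"travel":[0,3,-5],"roll":0},{"travel":[0,6,-10],"roll":0},{"travel":[0,8,-15],"roll":0},{"travel":[0,10,-20],"roll":0}]';python3 -m handwheel '[{"travel":[0,1.5,-4],"roll":0},{"travel":[0,3,-8],"roll":0},{"travel":[0,4,-12],"roll":0}]'
```

```text
t: 18.6
eef_pos: [558.9, 247.5, 125.3]
tcp_rot: [1.837, 1.57, 0.275]
ft_force: [0.7, 0.1, -0.2]
opening: 0.0
t: 19.0
eef_pos: [558.8, 257.5, 104.9]
tcp_rot: [2.235, 1.57, 0.672]
ft_force: [-1.1, 0.6, 2.7]
opening: 0.005
t: 19.3
eef_pos: [558.7, 261.3, 92.9]
tcp_rot: [2.066, 1.571, 0.503]
ft_force: [-1.2, 0.6, 1.7]
opening: 0.001
```

```bash
python3 -m handwheel '[{"travel":[0,0,-4],"roll":0},{"travel":[0,0,-8],"roll":0},{"travel":[0,0,-12],"roll":0}]';python3 -m handwheel '[{"travel":[0,0,-4],"roll":0},{"travel":[0,0,-8],"roll":0},{"travel":[0,0,-12],"roll":0}]'; python3 - <<'E'
from h import *
im,p=grab('side','s8'); crop(im,145,80,255,220,5,'s8z')
E
```

```text
t: 19.6
eef_pos: [559.0, 261.3, 81.1]
tcp_rot: [1.93, 1.57, 0.368]
ft_force: [0.5, 0.9, 5.2]
opening: 0.0
t: 19.9
eef_pos: [559.0, 260.8, 69.1]
tcp_rot: [1.093, 1.57, -0.469]
ft_force: [0.5, -0.3, 5.4]
opening: 0.006
```

View pics/s8z.png

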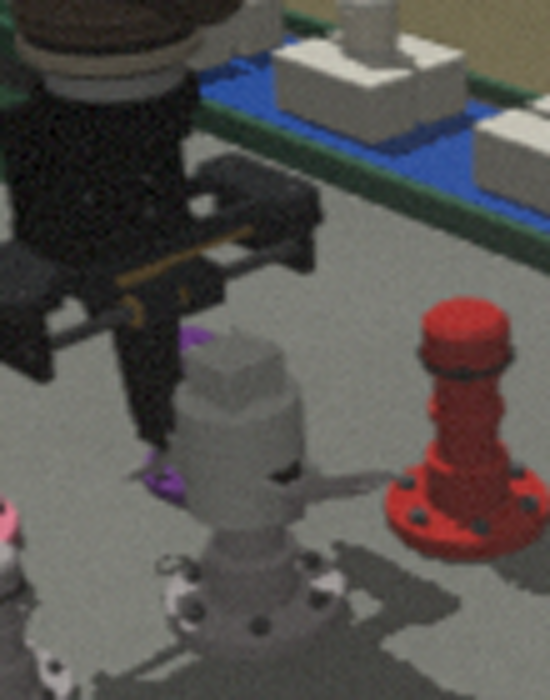

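The arm is going down; its ring now shows low at crop (172,563). Continuing in small steps.

```bash
python3 -m handwheel '[{"travel":[0,0,-3],"roll":0},{"travel":[0,0,-6],"roll":0},{"travel":[0,0,-8],"roll":0}]';python3 -m handwheel '[{"travel":[0,0,-2],"roll":0},{"travel":[0,0,-4],"roll":0},{"travel":[0,0,-5],"roll":0}]';python3 -m handwheel '[{"travel":[0,0,-1],"roll":0},{"travel":[0,0,-2],"roll":0},{"travel":[0,0,-3],"roll":0}]'
```

```text
t: 20.25
eef_pos: [558.8, 261.0, 61.0]
tcp_rot: [1.369, 1.571, -0.194]
ft_force: [-0.2, 0.1, 4.3]
opening: 0.004
t: 20.55
eef_pos: [558.6, 261.1, 55.9]
tcp_rot: [-1.1, 1.571, -2.662]
ft_force: [0.9, 0.5, 3.6]
opening: 0.006
t: 20.85
eef_pos: [558.7, 261.2, 53.1]
tcp_rot: [1.58, 1.571, 0.018]
ft_force: [0.7, 1.7, 3.4]
opening: 0.008
```

```bash
python3 -m handwheel '[{"travel":[0,0,-1],"roll":0},{"travel":[0,0,-2],"roll":0},{"travel":[0,0,-3],"roll":0}]';python3 -m handwheel '[{"travel":[0,0,-1],"roll":0},{"travel":[0,0,-2],"roll":0},{"travel":[0,0,-2],"roll":0}]'; python3 - <<'E'
from h import *
im,p=grab('side','s9'); crop(im,145,80,255,220,5,'s9z')
E
```

```text
t: 21.15
eef_pos: [558.7, 261.1, 50.0]
tcp_rot: [0.817, 1.571, -0.745]
ft_force: [-0.3, 0.8, 3.3]
opening: 0.003
t: 21.45
eef_pos: [558.7, 261.1, 48.0]
tcp_rot: [-0.849, 1.571, -2.411]
ft_force: [-0.2, 0.2, 2.7]
opening: 0.005
```

View pics/s9z.png

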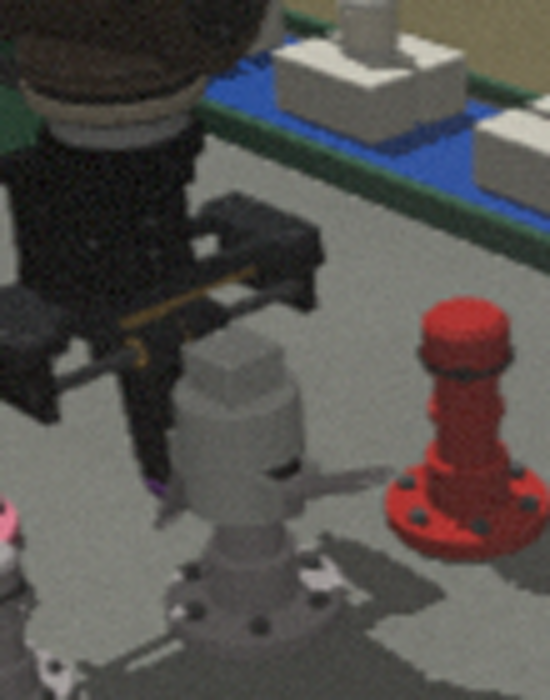

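```bash
python3 -m handwheel '[{"travel":[0,1.5,-1],"roll":0},{"travel":[0,2,-2],"roll":0},{"travel":[0,2,-3],"roll":0}]';python3 -m handwheel '[{"travel":[0,0,-1],"roll":0},{"travel":[0,0,-2],"roll":0},{"travel":[0,0,-2],"roll":0}]'
```

```text
t: 21.8
eef_pos: [558.6, 263.2, 45.0]
tcp_rot: [-0.968, 1.571, -2.53]
ft_force: [-0.6, 0.6, 2.1]
opening: 0.003
t: 22.1
eef_pos: [558.7, 263.2, 43.1]
tcp_rot: [1.989, 1.571, 0.427]
ft_force: [0.3, 1.2, 3.9]
opening: 0.007
```

```bash
python3 -m handwheel '[{"travel":[0,5,1],"roll":0},{"travel":[0,12,20],"roll":0},{"travel":[0,15,60],"roll":0},{"travel":[0,15,100],"roll":0},{"travel":[0,15,145],"roll":0},{"travel":[0,0,150],"roll":0},{"travel":[0,-40,150],"roll":0},{"travel":[0,-70,150],"roll":0}]'; python3 - <<'E'
from h import *
im,p=grab('side','s10'); crop(im,145,100,255,240,5,'s10z')
im,p=grab('wrist','w10'); print(env.state()['eef_pos'])
E
```

```text
t: 22.9
eef_pos: [558.2, 191.8, 193.0]
tcp_rot: [-0.541, 1.57, -2.103]
ft_force: [1.0, -0.3, -0.2]
opening: 0.006
[558.43025572 190.24881067 192.81160504]
```

View pics/s10z.png

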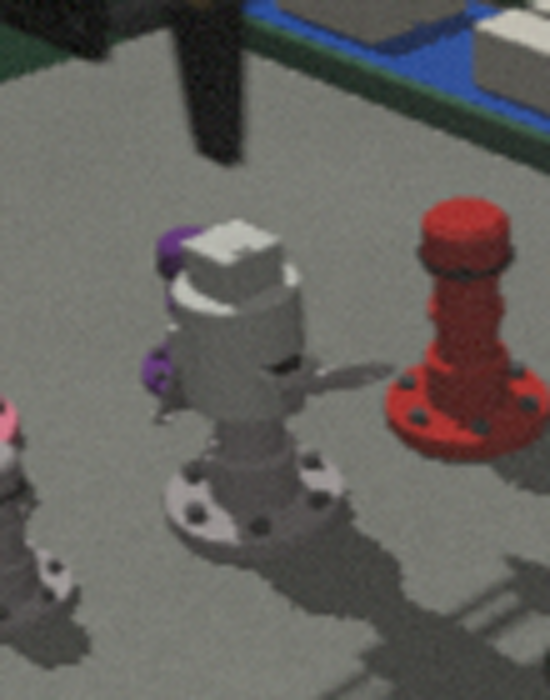

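View pics/w10.png

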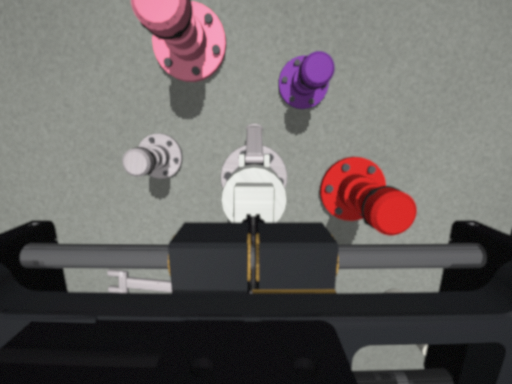

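```bash
python3 - <<'E'
from h import *
pw=optics.camera_params('wrist');ps=optics.camera_params('side')
im=cv2.imread('pics/w10.png'); crop(im,225,105,290,175,9,'w10z')
im=cv2.imread('pics/s10.png'); crop(im,165,165,215,205,14,'s10y')
for d in (40,48,54,60):
    th=np.radians(d)
    for L in (65,83): 
        X=(558,191+34+L*np.cos(th),86-L*np.sin(th)); print(d,L,'w',((proj(pw,X)-[225,105])*9).round(),'s',((proj(ps,X)-[165,165])*14).round())
E
```

```text
40 65 w [254.  79.] s [117. 137.]
40 83 w [254. -24.] s [ 78. 163.]
48 65 w [253. 132.] s [142. 179.]
48 83 w [254.  44.] s [109. 216.]
54 65 w [253. 175.] s [162. 209.]
54 83 w [254.  98.] s [134. 254.]
60 65 w [253. 219.] s [183. 238.]
60 83 w [253. 154.] s [161. 290.]
```

View pics/w10z.png

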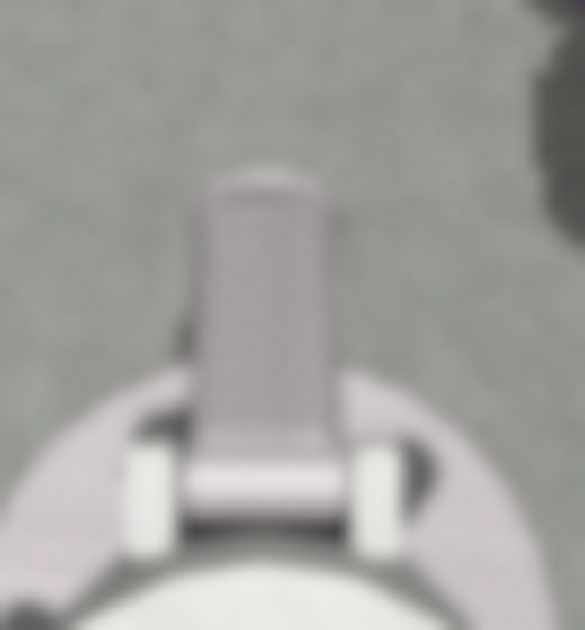

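View pics/s10y.png

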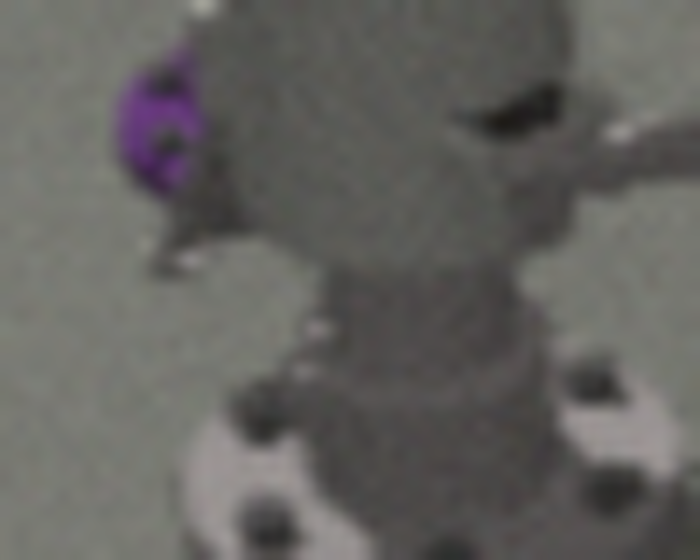

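The +y arm is down: in the wrist crop its bar end and ring fit 54–60 degrees below horizontal. The -y arm is still open. Now the mirrored move on the -y arm.

```bash
python3 -m handwheel '[{"travel":[0,-20,0],"roll":0},{"travel":[0,-40,-5],"roll":0},{"travel":[0,-43,-20],"roll":0},{"travel":[0,-43,-40],"roll":0},{"travel":[0,-43,-54],"roll":0},{"travel":[0,-43,-57],"roll":0},{"travel":[0,-43,-57],"roll":0}]'; python3 - <<'E'
from h import *
im,p=grab('side','s11'); crop(im,145,80,255,220,5,'s11z')
E
```

```text
t: 23.7
eef_pos: [558.5, 150.4, 135.7]
tcp_rot: [-1.398, 1.57, -2.96]
ft_force: [1.0, 0.0, -0.4]
opening: 0.003
```

View pics/s11z.png

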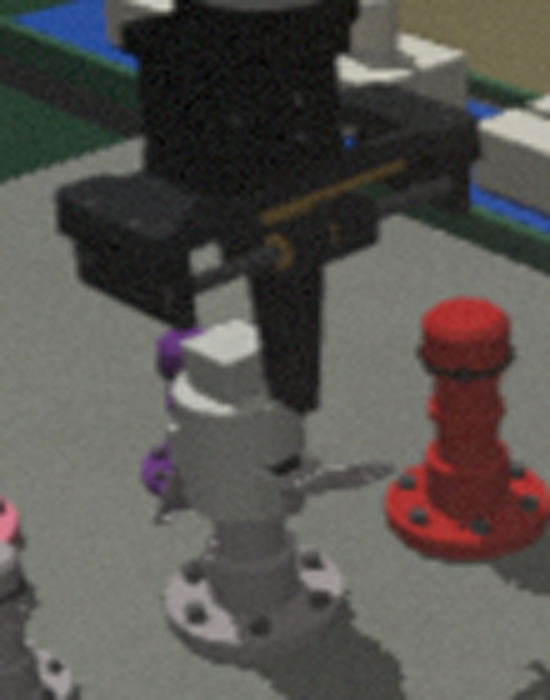

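```bash
python3 -m handwheel '[{"travel":[0,-4,-2],"roll":0},{"travel":[0,-8,-4],"roll":0},{"travel":[0,-12,-7],"roll":0},{"travel":[0,-15,-11],"roll":0}]'; python3 -m handwheel '[{"travel":[0,-3,-5],"roll":0},{"travel":[0,-6,-10],"roll":0},{"travel":[0,-8,-15],"roll":0},{"travel":[0,-10,-20],"roll":0}]';python3 -m handwheel '[{"travel":[0,-1.5,-4],"roll":0},{"travel":[0,-3,-8],"roll":0},{"travel":[0,-4,-12],"roll":0}]'
```

```text
t: 24.15
eef_pos: [558.8, 134.7, 125.2]
tcp_rot: [1.635, 1.57, 0.073]
ft_force: [-0.9, 0.1, -0.4]
opening: 0.008
t: 24.55
eef_pos: [558.8, 125.1, 104.8]
tcp_rot: [2.31, 1.57, 0.748]
ft_force: [-0.4, 2.1, 3.1]
opening: 0.004
t: 24.85
eef_pos: [558.8, 121.1, 92.9]
tcp_rot: [1.838, 1.57, 0.276]
ft_force: [0.5, 2.2, 2.0]
opening: 0.006
```

```bash
python3 -m handwheel '[{"travel":[0,0,-4],"roll":0},{"travel":[0,0,-8],"roll":0},{"travel":[0,0,-12],"roll":0}]';python3 -m handwheel '[{"travel":[0,0,-4],"roll":0},{"travel":[0,0,-8],"roll":0},{"travel":[0,0,-12],"roll":0}]'
```

```text
t: 25.15
eef_pos: [558.8, 121.2, 81.0]
tcp_rot: [1.53, 1.57, -0.032]
ft_force: [-0.6, 1.7, 4.8]
opening: 0.002
t: 25.45
eef_pos: [558.9, 121.2, 69.0]
tcp_rot: [1.569, 1.57, 0.007]
ft_force: [-0.2, 0.4, 5.1]
opening: 0.004
```

```bash
python3 -m handwheel '[{"travel":[0,0,-3],"roll":0},{"travel":[0,0,-6],"roll":0},{"travel":[0,0,-8],"roll":0}]';python3 -m handwheel '[{"travel":[0,0,-2],"roll":0},{"travel":[0,0,-4],"roll":0},{"travel":[0,0,-7],"roll":0}]';python3 -m handwheel '[{"travel":[0,0,-2],"roll":0},{"travel":[0,0,-4],"roll":0},{"travel":[0,0,-6],"roll":0}]'
```

```text
t: 25.75
eef_pos: [558.7, 121.1, 60.9]
tcp_rot: [0.401, 1.571, -1.161]
ft_force: [-0.1, -0.6, 4.5]
opening: -0.0
t: 26.05
eef_pos: [558.7, 121.1, 54.0]
tcp_rot: [1.234, 1.571, -0.328]
ft_force: [-0.5, -1.5, 3.4]
opening: 0.004
t: 26.35
eef_pos: [558.7, 121.1, 47.9]
tcp_rot: [-0.703, 1.571, -2.265]
ft_force: [0.4, -1.1, 2.8]
opening: 0.007
```

```bash
python3 -m handwheel '[{"travel":[0,-1.5,-1],"roll":0},{"travel":[0,-2,-2],"roll":0},{"travel":[0,-2,-3],"roll":0}]';python3 -m handwheel '[{"travel":[0,0,-1],"roll":0},{"travel":[0,0,-2],"roll":0},{"travel":[0,0,-2],"roll":0}]'; python3 - <<'E'
from h import *
im,p=grab('side','s12'); crop(im,145,80,255,220,5,'s12z')
E
```

```text
t: 26.65
eef_pos: [558.7, 119.0, 45.1]
tcp_rot: [-1.4, 1.571, -2.962]
ft_force: [0.1, -0.6, 1.7]
opening: 0.008
t: 26.95
eef_pos: [558.7, 119.1, 43.1]
tcp_rot: [1.28, 1.571, -0.282]
ft_force: [0.7, -2.0, 2.7]
opening: 0.004
```

View pics/s12z.png

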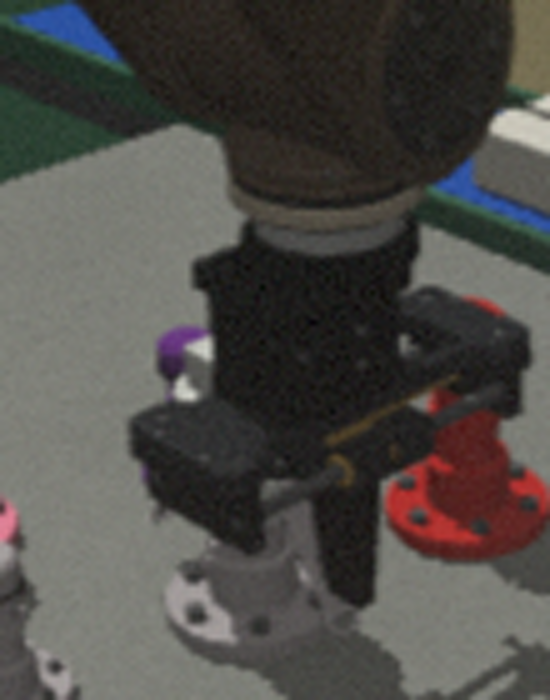

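```bash
python3 -m handwheel '[{"travel":[0,-5,1],"roll":0},{"travel":[0,-12,20],"roll":0},{"travel":[0,-20,60],"roll":0},{"travel":[0,-25,100],"roll":0},{"travel":[0,-30,145],"roll":0},{"travel":[0,-50,165],"roll":0},{"travel":[0,-60,180],"roll":0},{"travel":[0,-60,180],"roll":0}]'; python3 - <<'E'
from h import *
im,p=grab('side','s13'); crop(im,145,100,255,240,5,'s13z')
im,pw=grab('wrist','w13'); crop(im,190,50,320,200,5,'w13z'); print(env.state()['eef_pos'])
im,pt=grab('top','t13')
for d in (40,48,54,60):
    th=np.radians(d)
    for L in (65,83):
      for sg in (1,-1):
        X=(558.5,191+sg*(34+L*np.cos(th)),86-L*np.sin(th)); print(d,L,sg,'w',((proj(pw,X)-[190,50])*5).round(),'s',((proj(p,X)-[145,100])*5).round())
E
```

```text
t: 27.8
eef_pos: [559.3, 58.1, 225.0]
tcp_rot: [1.54, 1.567, -0.024]
ft_force: [-0.0, -0.5, -0.8]
opening: 0.007
[558.41555298  59.13365045 222.59734176]
40 65 1 w [ 320. -255.] s [142. 373.]
40 65 -1 w [314. 472.] s [363. 503.]
40 83 1 w [ 320. -295.] s [129. 383.]
40 83 -1 w [314. 522.] s [385. 535.]
48 65 1 w [ 319. -213.] s [151. 389.]
48 65 -1 w [314. 447.] s [355. 509.]
48 83 1 w [ 320. -242.] s [140. 402.]
48 83 -1 w [314. 490.] s [373. 542.]
54 65 1 w [ 319. -181.] s [159. 399.]
54 65 -1 w [315. 426.] s [348. 512.]
54 83 1 w [ 319. -202.] s [149. 415.]
54 83 -1 w [314. 464.] s [364. 546.]
60 65 1 w [ 319. -149.] s [166. 410.]
60 65 -1 w [315. 404.] s [340. 514.]
60 83 1 w [ 319. -162.] s [158. 428.]
60 83 -1 w [314. 437.] s [354. 548.]
```

View pics/s13z.png

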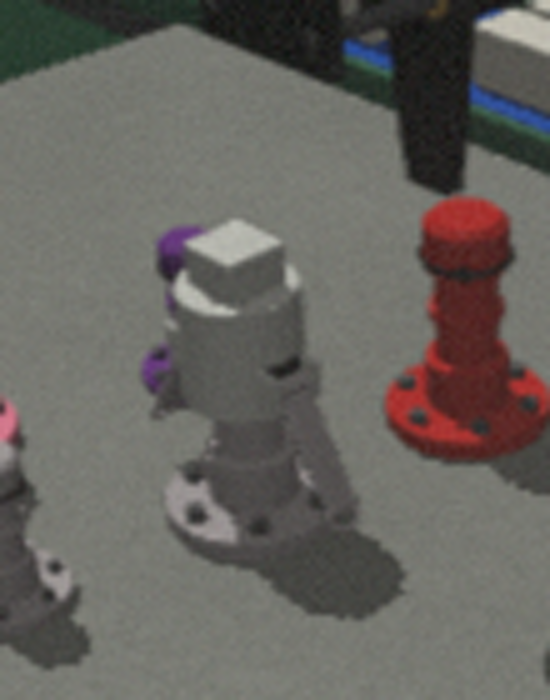

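View pics/w13z.png

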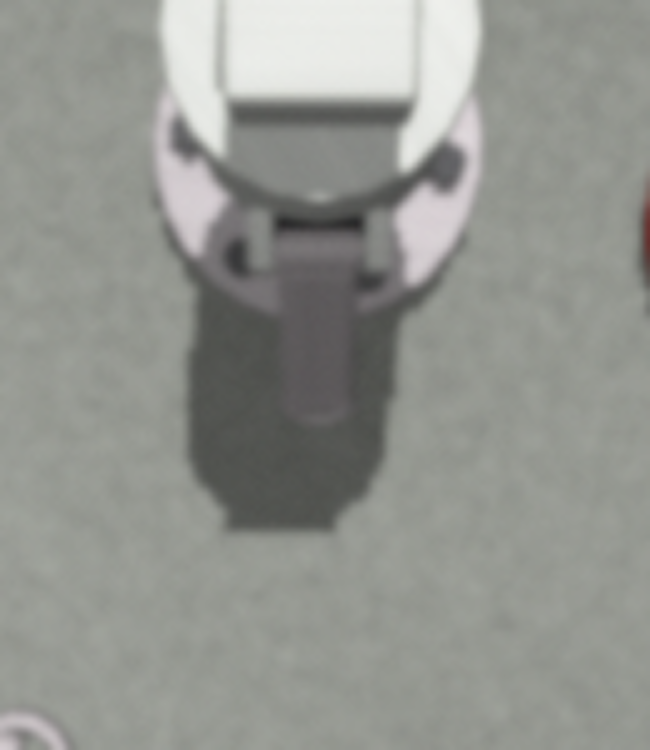

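Side and wrist views show both arms about 60 degrees down, at their stops: the -y bar end is at wrist crop (317,425), side crop (345,515). The coupling is upright, boss still at crop (235,240). The gripper is clear. One last comparison of the bystanders in the top view, then I'll hand in.

```bash
python3 - <<'E'
from h import *
a=cv2.imread('pics/top0.png').astype(int); b=cv2.imread('pics/t13.png').astype(int)
for n,(x,y,w,h) in {'bottle':(260,115,32,40),'spanner':(248,235,25,62),'seal':(265,192,26,26)}.items():
    print(n,abs(a-b)[y:y+h,x:x+w].mean())
print(env.state()['ft_force'],env.state()['t']); job.job_done()
E
```

```text
bottle 33.57864583333333
spanner 87.82903225806452
seal 48.446745562130175
[-1.14455656 -0.30771101  0.10715245] 27.95
the job is handed in; nothing more can be done
```

View pics/t13.png

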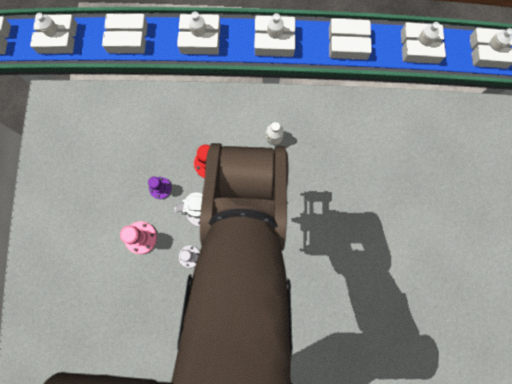

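The job is done and handed in at about 28 s: the coupling is home on the large grey adaptor and both cam arms are down. No verdict is reported, so this rests on my own checks.

- **Seating:** I gripped the coupling by its boss, set it over the adaptor and pushed it past the seal. The force reading peaked at about 16 N while gripped. A closed-gripper press on the boss then bottomed at TCP z 138 mm with 22 N, which is where a fully home coupling should stop.
- **Cam arms:** I swung the +y arm down first, then the -y arm, with at most about 5.5 N on the tool. The last wrist and side views put the arms at about 54–60° and about 60° below horizontal, where the stop is 60° and the limit about 48°. The coupling was upright and the gripper clear.
- **Small disagreements:** The -y arm's ring end showed about 30 pixels higher than predicted in the enlarged (5×) side crop, about 6 in the camera picture, though its bar end matched. When I first pressed the boss, contact came about 3 mm higher than I expected; the bottoming test settled that.
- **Bystanders:** The last top-view comparison was no use, because the robot arm covered the spanner and seal and came up beside the bottle. The bottle shows at its starting pixel in that view. I saw the spanner and seal only in passing on the way. The robot never came near any of the three, and I felt no contact force there.

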